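Square up the column of a stereo microscope stand

TASK

Finish setting up the stereo microscope stand: lower the loose round stage plate into the opening in its base so that it lies flat on its ledge, level with the top. The column's screws are still slack and it leans towards the front, so then stand the engineer's square on the base and press it into the corner, square-on to the middle of the column's front face, until its stock lies flat on the base and its blade touches the column from foot to tip, which brings the column upright. Finish while still holding the square pressed there, so that the screws can be tightened, and leave the other things on the bench alone.

Things in the scene. Friction and masses are not known exactly. Their poses are not given: they have to be found in the camera images.
- stand: Heavy grey base of the stand, fixed to the bench: a flat slab 250 (x) x 190 (y) x 28 mm high with a round opening in it and a column near its far end. Origin: centre of the underside; its x axis runs from the free front end towards the column, z up. It turns by up to 0.25 rad on the bench.
- opening (a point): Centre of the round opening, at the level of the base's top face (28 mm above the bench). Opening 64 mm across, with a ledge 7 mm below the top all round (ledge leaves a 50 mm hole). It lies 85 mm in front of the column's front face, on the base's centre line. Axes as the stand's.
- column_foot (a point): Point on the base's top face at the middle of the foot of the column's front face (28 mm above the bench). Axes as the stand's: x points into the column, z up. The column is a plain aluminium bar 30 (x) x 40 (y) mm, 230 mm tall, with nothing in front of its front face; a small bracket stands behind it.
- column_top (a point): Middle of the upper front edge of the column, 230 mm above its foot; moves with the column, its z axis runs up the column.
- column (a joint): Lean of the column in rad: 0 is upright (square to the base), positive leans towards the front of the base (to the square). It pivots at its foot, starts between 0.03 and 0.06, can go from -0.05 to 0.08, and stays where it is left: stiff, about 0.25 N m, so about 2 N at the tip of the square moves it.
- plate: Loose black stage plate: a flat round disc 60 mm across and 7 mm thick, 60 g, lying flat on the bench. Origin: centre of its underside, z up. When seated its underside is 7 mm below the base's top face.
- square: Steel engineer's square, about 0.36 kg, standing on its thick stock (110 mm long in x, 16 thick, 28 high); a thin blade (22 mm wide, 5 thick) rises from its +x end to 150 mm. Origin: underside of the stock (which spans x = -40 to +70 mm), below a good place to grip it across its thickness. x points to the outer pressing face at x = +70 mm, z up along the blade.
- square_heel (a point): Outer corner of the square: underside of the stock at x = +70 mm.
- square_tip (a point): Upper end of the blade's outer edge, 150 mm above the heel.
- cup_small: Specimen cup with screw cap, 38 mm across, 66 mm tall, a bystander. Origin: centre of its underside.
- cup_large: Specimen cup with screw cap, 56 mm across, 74 mm tall, a bystander. Origin: centre of its underside.
- hex_key: L-shaped hex key, 88 x 31 mm, 6 mm thick, lying flat, a bystander. Origin: underside of its bend.
- screw_dish: Shallow glass dish 60 mm across, 14 mm high, with four screws in it, a bystander. Origin: centre of its underside.
- focus_carrier: The stand's focus carrier (white block 56 mm high with two black knobs and a ring 92 mm across), a bystander. Origin: underside of the block, ring towards -x.
- oil_bottle: Small amber bottle, 28 mm across, 60 mm tall, a bystander. Origin: centre of its underside.
- slide_box: Slide box 98 x 83 x 34 mm, a bystander. Origin: centre of its underside.
- marker: Marker pen 135 mm long, 11 mm thick, lying flat, a bystander. Origin: underside, near its middle.
Things that resemble listed ones, but are neither listed nor needed, are in the scene too. What is meant by the plate is not white, and is the smaller of those in its own colour. Several things look just like the square: the one meant starts nearest to the robot's base.

How it is judged:
By the outcome, as a careful person would: the job done as asked, in the order asked, and still so for the second after the job is handed in, while the arm keeps its last pose, push and grip.
It also fails if it takes over 72 s, if anything falls off the work surface, if the arm or the gripper's body presses on something with over 40 N, if the wrist force passes 120 N, or if a joint passes its speed limit or range.

ROBOT

A 6-joint arm with a two-finger parallel gripper is mounted at the origin on the work surface. World frame = base frame: x ahead of the robot, y to its left, z up, the work surface at z = 0. Lengths are in m, angles in rad, forces in N, time in s.
With the tool pointing down it reaches from about 0.35 to 0.775 m from the base axis. Payload 5.5 kg.
Tool frame: the origin (TCP) lies between the finger pads; the fingertips stand 11 mm ahead of it and the grasp point (between the pads) lies 8 mm behind it (tips_ahead is the distance from the TCP to the fingertips, in m); z points along the fingers, y is the line along which they close (so a half turn about z gives the same grasp; the last joint's range is limited). The gripper opens to 85 mm and grips with 20 to 120 N. Pads are 22 mm wide; open, the fingers measure 114 mm over their backs; the gripper's body (76 mm by 85 mm) begins 54 mm behind the grasp point. The pads swing forward as they close: fully open they stand 13 mm farther back than shut.
Start: joints at [-1.48, 0.313, 0.046, 1.304, 0, 1.431], TCP at [0.132, -0.56, 0.213] pointing down, gripper open.
Joint ranges: [-2.76, 2.76], [-0.86, 1.69], [-1.03, 1.26], [-2.2, 2.34], [-1.47, 1.5], [-3.14, 3.14]. Speed limits (rad/s): [2.57, 2.57, 3.14, 3.14, 3.14, 3.14].

INTERFACE

Orientations are given as a unit quaternion [w, x, y, z].
In Python, from workcell import * gives the robot as it stands. The module is installed in compiled form; this text tells all that it offers.
- The arm moves only by the tool jog_arm, never from a script. Its argument "moves" is a list of rows, each an object with "fingers": the closure, from 0 (fully open) to 1 (shut); "slide": the shift along the tool's x, y, z in mm, a list of three; "angular": the turn, a rotation vector about the tool's x, y, z in degrees, a list of three. A call has 1 to 10 rows; each row is the pose to reach, as a shift and turn from the pose commanded when the call began, along the tool's axes at that moment; what a row does not reach only later rows make up. A row lasts 1/12 s, in which the tool goes at most 41.7 mm and 7.16 degrees, less where a joint would pass 70% of its speed; a pose out of reach is approached as far as the arm can. A call with a gripper value outside its range is refused whole. The fingers move at their own pace and stop on an object; "squeeze" is the grip in N (left out, the last holds). Time passes only in rows, so rows that repeat a pose let the fingers close. It gives the time, the measured TCP pose, the force, the opening and the grip force at its end, in the units of the state.
- get_state(): the state, without advancing time (a new reading comes with each control period).
- read_camera(name): name is "scene" or "top" or "wrist"; returns a dict with "color" (384x512x3 uint8, red, green, blue), "fovy" (degrees; the focal length in pixels is half the picture's height over the tangent of half this angle, whatever the lens; pixels are square), "cx", "cy" (the principal point, pixels), "world_from_camera" (4x4, takes a point from camera to world coordinates); the wrist camera has in their place "tool_from_camera" (4x4, takes a point from camera to tool coordinates, whose origin is the TCP and whose axes are the flange's). Camera axes: x right, y down, z forward; pixel columns grow to the right and rows downward; lengths in m; the calibration is good to about 2 mm. A picture is of the moment at which its call begins: read the wrist's pose just before it. There is no depth.
- hand_in(): hands the job in; it is judged then, once.
Trained networks look in a picture, given as the dict that the camera call returned (one of the last four; its "shot" number tells which), for a name from the list of things; names that differ only in an ending like _2 or _b are one class to them, and where a whole thing is asked for, a point or a joint stands for the part that bears it (a point fixed in the world has none). Each returns a list of dicts, best first, with "p" (0 to 1); they miss things now and then, are a little off and sometimes report something else, mostly with a low value. They report only what shows in the picture. A call takes as long as a camera call. They do not tell look-alikes from the thing itself.
- look_for(target, picture): "point" ([column, row] in pixels, amid what is visible of it).
- tip_of(target, picture): "point" ([column, row] in pixels: a listed point, or the origin of a listed thing).
The state is a dict: "clock": time; "joint_pos": joint angles; "qvel": joint speeds; "tau": joint torques, N m; "tcp_pos": TCP position; "orientation": TCP orientation; "wrist_force": force on the tool from outside, world axes, zero at the start; "ft_torque": the same for the moment, N m; "finger_gap": finger opening in m; "grip_force": force on a finger pad.
Only numpy, scipy, OpenCV 4.12 (cv2) and the standard library are available. Lean on these libraries where they do the work, as an engineer would, in place of code of your own. Each camera call takes 0.05 s, during which the arm holds its last target. There are 200 camera calls.

## Working session

There is one attempt and no reset: what is moved stays moved. The work goes in short steps, Python scripts to look and compute and a tool call to move; the robot and the scene stay as the last step left them, time stands still between calls to the robot, and variables do not carry over. Pictures are saved under pics/ and viewed, at most 10 in all, crops included, and the job is handed in when it is done.

Besides the shell and the picture viewer there is one more tool, called after "Call:" as name(argument=value, ...) on one line, values as JSON. jog_arm: Moves the arm, as the interface text tells. Its arguments: {"type":"object","properties":{"moves":{"type":"array","items":{"type":"object","properties":{"fingers":{"type":"number"},"slide":{"type":"array","items":{"type":"number"}},"angular":{"type":"array","items":{"type":"number"}}}}},"squeeze":{"type":"number"}},"required":["moves"]}

```bash
mkdir -p pics; cat > h.py <<'E'
from workcell import *
import numpy as np, cv2
from scipy.spatial.transform import Rotation as R
def f_of(p): return p["color"].shape[0]/2/np.tan(np.radians(p["fovy"])/2)
def Rq(q): return R.from_quat([q[1],q[2],q[3],q[0]])
def T_tool(s):
    T=np.eye(4);T[:3,:3]=Rq(s["orientation"]).as_matrix();T[:3,3]=s["tcp_pos"];return T
def shot(name):
    s=get_state();p=read_camera(name)
    p["W"]=np.array(p["world_from_camera"]) if name!="wrist" else T_tool(s)@np.array(p["tool_from_camera"])
    return p
def to_plane(p,uv,z):
    f=f_of(p);d=p["W"][:3,:3]@np.array([(uv[0]-p["cx"])/f,(uv[1]-p["cy"])/f,1]);o=p["W"][:3,3]
    return o+d*(z-o[2])/d[2]
def proj(p,X):
    c=np.linalg.inv(p["W"])@np.append(X,1);f=f_of(p);return np.array([p["cx"]+f*c[0]/c[2],p["cy"]+f*c[1]/c[2]])
def save(p,n): cv2.imwrite("pics/"+n,p["color"][:,:,::-1])
E
python3 - <<'E'
from h import *
np.set_printoptions(precision=3,suppress=True)
s=get_state();print(s)
for n in("top","scene"):
    p=shot(n);save(p,n+"0.png");print(n,p["fovy"],p["W"][:3].tolist())
    for t,z in [("plate",.007),("square",.014),("square_heel",0),("opening",.028),("column_foot",.028),("column_top",.258),("square_tip",.15)]:
        for r in tip_of(t,p)[:6]: print(t,np.round(r["point"]),round(r["p"],2),to_plane(p,r["point"],z))
E
```

```text
{'clock': 0.0, 'joint_pos': array([-1.48 ,  0.314,  0.045,  1.304, -0.   ,  1.431]), 'qvel': array([-0.001, -0.   , -0.001,  0.001,  0.001,  0.001]), 'tau': array([ -0.   , -48.063,  29.853,   0.02 ,  -0.   ,  -0.   ]), 'tcp_pos': array([ 0.131, -0.559,  0.212]), 'orientation': array([-0.001,  0.993,  0.115,  0.   ]), 'wrist_force': array([-0.03 , -0.041, -0.468]), 'ft_torque': array([-0.029,  0.034,  0.013]), 'grip_force': 0.0, 'finger_gap': 0.08545840389395032}
top 51.52693464592823 [[-0.013709636581871902, -0.994566479218254, 0.10319672611182723, 0.4541691594697824], [-0.9998750250221005, 0.01444859869487122, 0.006416567057901195, 0.005930552828359822], [-0.007872750589658946, -0.10309586030079503, -0.9946402683317178, 1.3953368554398393]]
plate [185. 254.] 0.83 [0.419 0.282 0.007]
plate [188. 213.] 0.74 [0.562 0.272 0.007]
plate [206. 189.] 0.61 [0.646 0.208 0.007]
square [383. 202.] 0.82 [ 0.587 -0.41   0.014]
square [354. 222.] 0.62 [ 0.522 -0.305  0.014]
square_heel [355. 200.] 0.81 [ 0.6   -0.315  0.   ]
square_heel [372. 190.] 0.76 [ 0.631 -0.379  0.   ]
opening [252. 208.] 
[... 960 characters left out ...]
014]
square_heel [165. 271.] 0.72 [ 0.61  -0.311  0.   ]
square_heel [147. 284.] 0.66 [ 0.637 -0.371  0.   ]
square_heel [375. 208.] 0.49 [0.63  0.475 0.   ]
square_heel [264. 230.] 0.28 [0.565 0.047 0.   ]
opening [262. 227.] 0.64 [0.58  0.034 0.028]
column_foot [277. 242.] 0.76 [0.661 0.049 0.028]
column_foot [162. 251.] 0.71 [ 0.548 -0.301  0.028]
column_top [279. 183.] 0.88 [0.656 0.05  0.258]
column_top [259. 197.] 0.66 [ 0.693 -0.028  0.258]
square_tip [153. 233.] 0.76 [ 0.593 -0.317  0.15 ]
square_tip [138. 248.] 0.76 [ 0.636 -0.367  0.15 ]
square_tip [260. 196.] 0.63 [0.559 0.035 0.15 ]
square_tip [352. 237.] 0.61 [0.841 0.192 0.15 ]
square_tip [264. 232.] 0.19 [ 0.718 -0.024  0.15 ]
```

```bash
python3 - <<'E'
import cv2,numpy as np
a=cv2.imread("pics/top0.png");b=cv2.imread("pics/scene0.png")
cv2.imwrite("pics/top0c.png",cv2.resize(a[130:310,130:430],(800,480),interpolation=cv2.INTER_CUBIC))
cv2.imwrite("pics/scene0c.png",cv2.resize(b[150:330,90:410],(800,450),interpolation=cv2.INTER_CUBIC))
E
```

```text
(no output)
```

View pics/top0c.png

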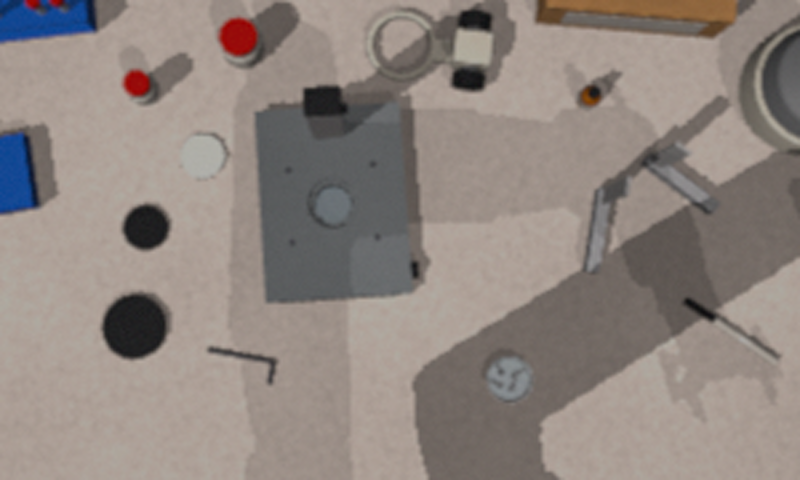

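View pics/scene0c.png

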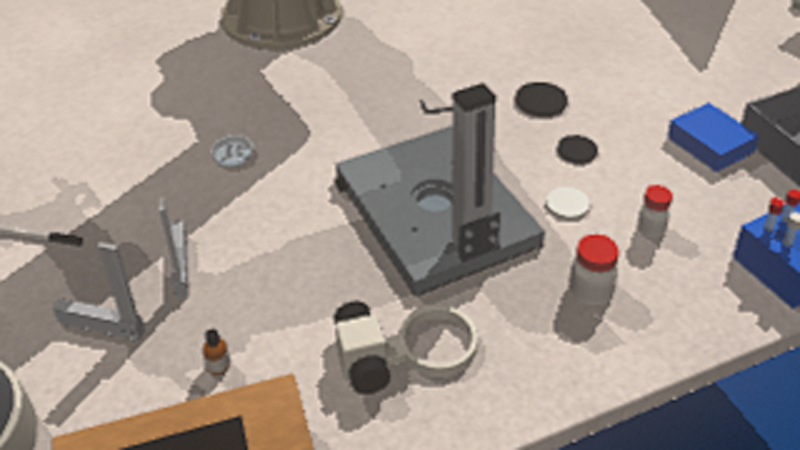

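Top view crop: the stand is at (335,200) with its column at (325,100). The smaller black disc at (146,227) is the plate; the larger disc at (135,325) and the white one are look-alikes. Of the two squares, the one with its stock at (597,235) is nearer the robot. The scene view agrees: both squares stand upright, and the column leans towards the base's front.

```bash
cat >> h.py <<'E'
def go(pos,yaw=None):
    """print slide (mm, tool axes) and turn (deg) from the measured pose; yaw = world heading of tool x, deg"""
    s=get_state();r=Rq(s["orientation"]);d=r.inv().apply(np.array(pos)-s["tcp_pos"])*1e3
    print("slide",np.round(d,1),end=" ")
    if yaw is not None:
        c,sn=np.cos(np.radians(yaw)),np.sin(np.radians(yaw))
        t=R.from_matrix(np.array([[c,sn,0],[sn,-c,0],[0,0,-1]]))
        print("turn",np.round(np.degrees((r.inv()*t).as_rotvec()),2),end="")
    print()
E
python3 - <<'E'
from h import *
np.set_printoptions(precision=3,suppress=True)
p=shot("wrist");print(p["fovy"],np.array(p["tool_from_camera"]))
go([.54,.26,.25],0)
E
```

```text
58.643149413280334 [[ 0.    -0.959 -0.282  0.071]
 [ 1.     0.     0.    -0.   ]
 [-0.    -0.282  0.959 -0.16 ]
 [ 0.     0.     0.     1.   ]]
slide [ 585.2 -704.6  -36.8] turn [ 0.01  0.   13.22]
```

Call:
jog_arm(moves=[{"fingers": 0, "slide": [585, -705, -40], "angular": [0, 0, -167]}, {"fingers": 0, "slide": [585, -705, -40], "angular": [0, 0, -167]}, {"fingers": 0, "slide": [585, -705, -40], "angular": [0, 0, -167]}, {"fingers": 0, "slide": [585, -705, -40], "angular": [0, 0, -167]}, {"fingers": 0, "slide": [585, -705, -40], "angular": [0, 0, -167]}, {"fingers": 0, "slide": [585, -705, -40], "angular": [0, 0, -167]}, {"fingers": 0, "slide": [585, -705, -40], "angular": [0, 0, -167]}, {"fingers": 0, "slide": [585, -705, -40], "angular": [0, 0, -167]}, {"fingers": 0, "slide": [585, -705, -40], "angular": [0, 0, -167]}, {"fingers": 0, "slide": [585, -705, -40], "angular": [0, 0, -167]}])

```text
clock: 1.68
tcp_pos: [0.3174, -0.1854, 0.2319]
orientation: [0.001, 0.736, 0.677, 0.0]
wrist_force: [1.0, -1.1, -0.2]
finger_gap: 0.0854
grip_force: 0.0
```

```bash
python3 - <<'E'
from h import *
np.set_printoptions(precision=3,suppress=True)
s=get_state();print(s["tcp_pos"],s["joint_pos"],s["clock"]);go([.54,.26,.25],180)
E
```

```text
[ 0.317 -0.185  0.232] [-0.748 -0.098 -0.376  1.292  0.     0.907] 1.6833
slide [462.6 184.2 -18.3] turn [  0.01   0.08 -94.85]
```

Call:
jog_arm(moves=[{"slide": [463, 184, -18], "angular": [0, 0, -95]}, {"slide": [463, 184, -18], "angular": [0, 0, -95]}, {"slide": [463, 184, -18], "angular": [0, 0, -95]}, {"slide": [463, 184, -18], "angular": [0, 0, -95]}, {"slide": [463, 184, -18], "angular": [0, 0, -95]}, {"slide": [463, 184, -18], "angular": [0, 0, -95]}, {"slide": [463, 184, -18], "angular": [0, 0, -95]}, {"slide": [463, 184, -18], "angular": [0, 0, -95]}, {"slide": [463, 184, -18], "angular": [0, 0, -95]}, {"slide": [463, 184, -18], "angular": [0, 0, -95]}])

```text
schema error: expected keys fingers, slide, angular
```

```bash
python3 - <<'E'
from h import *
np.set_printoptions(precision=3,suppress=True)
s=get_state();print(s["tcp_pos"]);go([.54,.26,.25],180)
E
```

```text
[ 0.317 -0.185  0.232]
slide [462.6 184.2 -18.3] turn [  0.01   0.08 -94.85]
```

Call:
jog_arm(moves=[{"fingers": 0, "slide": [463, 184, -18], "angular": [0, 0, -95]}, {"fingers": 0, "slide": [463, 184, -18], "angular": [0, 0, -95]}, {"fingers": 0, "slide": [463, 184, -18], "angular": [0, 0, -95]}, {"fingers": 0, "slide": [463, 184, -18], "angular": [0, 0, -95]}, {"fingers": 0, "slide": [463, 184, -18], "angular": [0, 0, -95]}, {"fingers": 0, "slide": [463, 184, -18], "angular": [0, 0, -95]}, {"fingers": 0, "slide": [463, 184, -18], "angular": [0, 0, -95]}, {"fingers": 0, "slide": [463, 184, -18], "angular": [0, 0, -95]}, {"fingers": 0, "slide": [463, 184, -18], "angular": [0, 0, -95]}, {"fingers": 0, "slide": [463, 184, -18], "angular": [0, 0, -95]}])

```text
clock: 2.52
tcp_pos: [0.5055, 0.1868, 0.2467]
orientation: [0.0, 0.201, 0.98, 0.0]
wrist_force: [0.7, -0.9, -0.2]
finger_gap: 0.0853
grip_force: 0.0
```

```bash
python3 - <<'E'
from h import *
np.set_printoptions(precision=3,suppress=True)
s=get_state();print(s["tcp_pos"]);go([.53,.26,.25],180)
E
```

```text
[0.505 0.187 0.247]
slide [ 6.2 77.  -3.3] turn [  0.     0.04 -23.14]
```

Call:
jog_arm(moves=[{"fingers": 0, "slide": [6, 77, -3], "angular": [0, 0, -23]}, {"fingers": 0, "slide": [6, 77, -3], "angular": [0, 0, -23]}, {"fingers": 0, "slide": [6, 77, -3], "angular": [0, 0, -23]}, {"fingers": 0, "slide": [6, 77, -3], "angular": [0, 0, -23]}, {"fingers": 0, "slide": [6, 77, -3], "angular": [0, 0, -23]}, {"fingers": 0, "slide": [6, 77, -3], "angular": [0, 0, -23]}, {"fingers": 0, "slide": [6, 77, -3], "angular": [0, 0, -23]}])

```text
clock: 3.1
tcp_pos: [0.5301, 0.2571, 0.2496]
orientation: [0.0, 0.005, 1.0, -0.0]
wrist_force: [0.5, 0.3, 0.4]
finger_gap: 0.0853
grip_force: 0.0
```

```bash
python3 - <<'E'
from h import *
np.set_printoptions(precision=3,suppress=True)
s=get_state();print(s["tcp_pos"])
p=shot("wrist");save(p,"w1.png")
for r in tip_of("plate",p): print(np.round(r["point"]),r["p"],to_plane(p,r["point"],0))
c=proj(p,[.55,.275,.007]);print(c,f_of(p))
g=cv2.cvtColor(p["color"],cv2.COLOR_RGB2GRAY)
n,l,st,ce=cv2.connectedComponentsWithStats((g<60).astype(np.uint8))
for i in range(1,n):
    if st[i,4]>500: print(st[i],ce[i],to_plane(p,ce[i],.007))
E
```

```text
[0.53  0.257 0.25 ]
[295.  69.] 0.73 [0.427 0.304 0.   ]
[275. 177.] 0.63 [0.552 0.282 0.   ]
[219. 249.] 0.56 [0.648 0.209 0.   ]
[184. 343.] 0.39 [0.794 0.154 0.   ]
[269.355 176.727] 341.83830373504304
[124   0  82  40 531] [157.734  26.207] [0.384 0.155 0.007]
[ 255   24   76   83 4802] [292.034  64.8  ] [0.424 0.3   0.007]
[ 133   96   36  199 1393] [151.002 190.28 ] [0.565 0.131 0.007]
[ 255  156   48   48 1807] [278.247 179.22 ] [0.553 0.286 0.007]
[    0   191   512   193 42721] [297.07  318.299] [0.749 0.313 0.007]
[268 319  28  31 699] [281.144 334.133] [0.775 0.292 0.007]
```

View pics/w1.png

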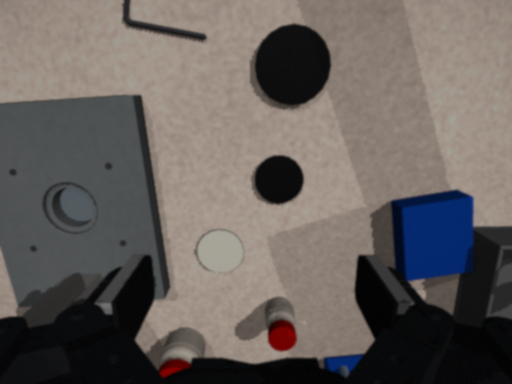

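Wrist view: the plate is at (279,180), between the larger black disc (292,65) and the white disc (220,250). The opening shows at (72,207), and nothing is in the fingers' way.

Call:
jog_arm(moves=[{"fingers": 0, "slide": [-23, 29, 40], "angular": [0, 0, 0]}, {"fingers": 0, "slide": [-23, 29, 80], "angular": [0, 0, 0]}, {"fingers": 0, "slide": [-23, 29, 120], "angular": [0, 0, 0]}, {"fingers": 0, "slide": [-23, 29, 160], "angular": [0, 0, 0]}, {"fingers": 0, "slide": [-23, 29, 180], "angular": [0, 0, 0]}, {"fingers": 0, "slide": [-23, 29, 180], "angular": [0, 0, 0]}, {"fingers": 0, "slide": [-23, 29, 180], "angular": [0, 0, 0]}])

```text
clock: 3.78
tcp_pos: [0.5524, 0.2854, 0.0686]
orientation: [-0.002, 0.005, 1.0, -0.001]
wrist_force: [0.1, -0.2, 0.1]
finger_gap: 0.0855
grip_force: 0.0
```

```bash
python3 - <<'E'
from h import *
np.set_printoptions(precision=4,suppress=True)
s=get_state();print(s["tcp_pos"])
p=shot("wrist");save(p,"w2.png")
g=cv2.cvtColor(p["color"],cv2.COLOR_RGB2GRAY)
n,l,st,ce=cv2.connectedComponentsWithStats((g<60).astype(np.uint8))
for i in range(1,n):
    if st[i,4]>1000: print(st[i],ce[i],to_plane(p,ce[i],.007))
E
```

```text
[0.5524 0.2854 0.0686]
[ 205    0  146   82 8703] [276.1457  32.8474] [0.4432 0.2993 0.007 ]
[    0    59   512   325 42165] [250.9663 313.9655] [0.636  0.2819 0.007 ]
[ 213  167   87   84 5651] [255.6452 208.2214] [0.5525 0.2862 0.007 ]
```

View pics/w2.png

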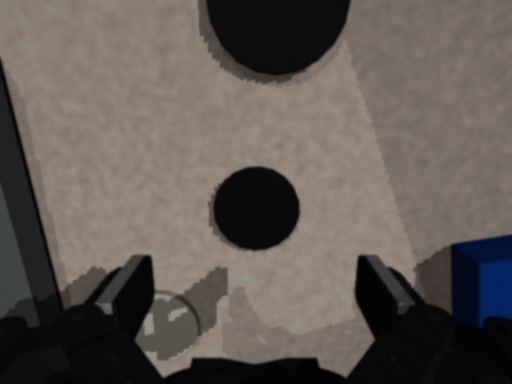

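Wrist view: the plate is at (256,208), i.e. (0.5525, 0.286), centred between the open fingers.

Call:
jog_arm(moves=[{"fingers": 0.2, "slide": [0, 0, 30], "angular": [0, 0, 0]}, {"fingers": 0.2, "slide": [0, 0, 48], "angular": [0, 0, 0]}, {"fingers": 0.2, "slide": [0, 0, 48], "angular": [0, 0, 0]}, {"fingers": 0.2, "slide": [0, 0, 48], "angular": [0, 0, 0]}, {"fingers": 0.2, "slide": [0, 0, 48], "angular": [0, 0, 0]}], squeeze=30)

```text
clock: 4.25
tcp_pos: [0.5555, 0.2868, 0.0245]
orientation: [0.002, 0.005, 1.0, 0.001]
wrist_force: [-0.5, 0.6, 0.8]
finger_gap: 0.0682
grip_force: 0.0
```

Call:
jog_arm(moves=[{"fingers": 0.2, "slide": [0, 0, 2], "angular": [0, 0, 0]}, {"fingers": 0.2, "slide": [0, 0, 4], "angular": [0, 0, 0]}, {"fingers": 0.2, "slide": [0, 0, 5], "angular": [0, 0, 0]}, {"fingers": 0.2, "slide": [0, 0, 5], "angular": [0, 0, 0]}])

```text
clock: 4.58
tcp_pos: [0.5536, 0.2862, 0.0168]
orientation: [0.0, 0.005, 1.0, 0.0]
wrist_force: [-0.5, -0.6, 0.3]
finger_gap: 0.0682
grip_force: 0.0
```

Call:
jog_arm(moves=[{"fingers": 0.2, "slide": [0, 0, 2], "angular": [0, 0, 0]}, {"fingers": 0.2, "slide": [0, 0, 4], "angular": [0, 0, 0]}, {"fingers": 0.2, "slide": [0, 0, 5], "angular": [0, 0, 0]}, {"fingers": 0.2, "slide": [0, 0, 5], "angular": [0, 0, 0]}])

```text
clock: 4.92
tcp_pos: [0.5531, 0.286, 0.0109]
orientation: [-0.0, 0.005, 1.0, -0.0]
wrist_force: [0.6, -0.7, 0.7]
finger_gap: 0.0685
grip_force: 0.0
```

Call:
jog_arm(moves=[{"fingers": 0.2, "slide": [0, 0, 1], "angular": [0, 0, 0]}, {"fingers": 0.2, "slide": [0, 0, 2], "angular": [0, 0, 0]}, {"fingers": 0.2, "slide": [0, 0, 2], "angular": [0, 0, 0]}])

```text
clock: 5.17
tcp_pos: [0.5533, 0.2861, 0.0092]
orientation: [-0.0, 0.005, 1.0, -0.0]
wrist_force: [-0.2, -0.1, 0.2]
finger_gap: 0.0684
grip_force: 0.0
```

Call:
jog_arm(moves=[{"fingers": 0.2, "slide": [0, 0, 1], "angular": [0, 0, 0]}, {"fingers": 0.2, "slide": [0, 0, 2], "angular": [0, 0, 0]}, {"fingers": 0.2, "slide": [0, 0, 2], "angular": [0, 0, 0]}])

```text
clock: 5.42
tcp_pos: [0.5533, 0.2861, 0.0073]
orientation: [-0.0, 0.005, 1.0, -0.0]
wrist_force: [0.1, 0.7, -0.6]
finger_gap: 0.0686
grip_force: 0.0
```

Call:
jog_arm(moves=[{"fingers": 0.2, "slide": [0, 0, 1], "angular": [0, 0, 0]}, {"fingers": 0.2, "slide": [0, 0, 2], "angular": [0, 0, 0]}, {"fingers": 0.2, "slide": [0, 0, 2], "angular": [0, 0, 0]}])

```text
clock: 5.67
tcp_pos: [0.5533, 0.2861, 0.0052]
orientation: [-0.0, 0.005, 1.0, -0.0]
wrist_force: [-0.1, 0.2, 0.6]
finger_gap: 0.0681
grip_force: 0.0
```

Call:
jog_arm(moves=[{"fingers": 0.2, "slide": [0, 0, 1], "angular": [0, 0, 0]}, {"fingers": 0.2, "slide": [0, 0, 1], "angular": [0, 0, 0]}, {"fingers": 0.2, "slide": [0, 0, 1], "angular": [0, 0, 0]}])

```text
clock: 5.92
tcp_pos: [0.5534, 0.2862, 0.0044]
orientation: [-0.0, 0.005, 1.0, -0.0]
wrist_force: [-0.2, -0.2, 0.3]
finger_gap: 0.0683
grip_force: 0.0
```

Call:
jog_arm(moves=[{"fingers": 0.2, "slide": [0, 0, 1], "angular": [0, 0, 0]}, {"fingers": 0.2, "slide": [0, 0, 1], "angular": [0, 0, 0]}, {"fingers": 0.2, "slide": [0, 0, 1], "angular": [0, 0, 0]}])

```text
clock: 6.17
tcp_pos: [0.5534, 0.2862, 0.0034]
orientation: [-0.0, 0.005, 1.0, -0.0]
wrist_force: [1.1, -0.3, 0.6]
finger_gap: 0.068
grip_force: 0.0
```

Call:
jog_arm(moves=[{"fingers": 0.2, "slide": [0, 0, 1], "angular": [0, 0, 0]}, {"fingers": 0.2, "slide": [0, 0, 1], "angular": [0, 0, 0]}, {"fingers": 0.2, "slide": [0, 0, 1], "angular": [0, 0, 0]}])

```text
clock: 6.42
tcp_pos: [0.5534, 0.2861, 0.0024]
orientation: [-0.0, 0.005, 1.0, -0.0]
wrist_force: [-0.3, -0.3, 0.7]
finger_gap: 0.0682
grip_force: 0.0
```

Call:
jog_arm(moves=[{"fingers": 0.2, "slide": [0, 0, 1], "angular": [0, 0, 0]}, {"fingers": 0.2, "slide": [0, 0, 1], "angular": [0, 0, 0]}, {"fingers": 0.2, "slide": [0, 0, 1], "angular": [0, 0, 0]}])

```text
clock: 6.67
tcp_pos: [0.5534, 0.2862, 0.0014]
orientation: [-0.0, 0.005, 1.0, -0.0]
wrist_force: [-0.5, -0.3, -0.1]
finger_gap: 0.0682
grip_force: 0.0
```

Call:
jog_arm(moves=[{"fingers": 0.2, "slide": [0, 0, 1], "angular": [0, 0, 0]}, {"fingers": 0.2, "slide": [0, 0, 1], "angular": [0, 0, 0]}, {"fingers": 0.2, "slide": [0, 0, 1], "angular": [0, 0, 0]}])

```text
clock: 6.92
tcp_pos: [0.5534, 0.2861, 0.0004]
orientation: [-0.0, 0.005, 1.0, -0.0]
wrist_force: [-0.5, -0.8, 0.1]
finger_gap: 0.0685
grip_force: 0.0
```

Call:
jog_arm(moves=[{"fingers": 0.2, "slide": [0, 0, 1], "angular": [0, 0, 0]}, {"fingers": 0.2, "slide": [0, 0, 1], "angular": [0, 0, 0]}, {"fingers": 0.2, "slide": [0, 0, 1], "angular": [0, 0, 0]}])

```text
clock: 7.17
tcp_pos: [0.5534, 0.2862, -0.0006]
orientation: [-0.0, 0.005, 1.0, -0.0]
wrist_force: [0.4, -0.9, -0.2]
finger_gap: 0.068
grip_force: 0.0
```

Call:
jog_arm(moves=[{"fingers": 0.2, "slide": [0, 0, 1], "angular": [0, 0, 0]}, {"fingers": 0.2, "slide": [0, 0, 1], "angular": [0, 0, 0]}, {"fingers": 0.2, "slide": [0, 0, 1], "angular": [0, 0, 0]}])

```text
clock: 7.42
tcp_pos: [0.5534, 0.2862, -0.0016]
orientation: [-0.0, 0.005, 1.0, -0.0]
wrist_force: [0.8, -0.1, 0.9]
finger_gap: 0.068
grip_force: 0.0
```

Call:
jog_arm(moves=[{"fingers": 0.2, "slide": [0, 0, 1], "angular": [0, 0, 0]}, {"fingers": 0.2, "slide": [0, 0, 1], "angular": [0, 0, 0]}, {"fingers": 0.2, "slide": [0, 0, 1], "angular": [0, 0, 0]}])

```text
clock: 7.67
tcp_pos: [0.5534, 0.2861, -0.0027]
orientation: [-0.0, 0.005, 1.0, -0.0]
wrist_force: [0.1, 0.8, -0.2]
finger_gap: 0.0683
grip_force: 0.0
```

Call:
jog_arm(moves=[{"fingers": 0.2, "slide": [0, 0, 1], "angular": [0, 0, 0]}, {"fingers": 0.2, "slide": [0, 0, 1], "angular": [0, 0, 0]}, {"fingers": 0.2, "slide": [0, 0, 1], "angular": [0, 0, 0]}])

```text
clock: 7.92
tcp_pos: [0.5534, 0.2861, -0.0036]
orientation: [-0.0, 0.005, 1.0, -0.0]
wrist_force: [0.0, -0.2, -0.2]
finger_gap: 0.0683
grip_force: 0.0
```

```bash
python3 - <<'E'
from h import *
s=get_state();print(s["tcp_pos"],s["wrist_force"],s["joint_pos"])
p=shot("wrist");save(p,"w3.png")
E
```

```text
[ 0.5534025   0.28612958 -0.00361949] [ 0.04346536 -0.19320242 -0.24174606] [ 3.48470616e-01  5.45426421e-01 -1.54878534e-01  8.70709135e-01
 -1.04243962e-04  3.57868567e-01]
```

View pics/w3.png

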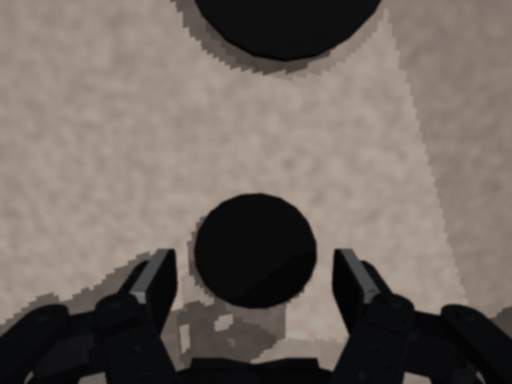

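Wrist view: the plate is at (256,250) and the fingertips are at (176,250) and (334,250). The 68 mm gap spans 158 px, so the tips are about 147 mm from the camera. That puts them about 20 mm above the bench, which explains why there has been no contact. The real tips sit well behind the stated TCP, so I'll trust touch.

Call:
jog_arm(moves=[{"fingers": 0.2, "slide": [0, 0, 2], "angular": [0, 0, 0]}, {"fingers": 0.2, "slide": [0, 0, 4], "angular": [0, 0, 0]}, {"fingers": 0.2, "slide": [0, 0, 6], "angular": [0, 0, 0]}, {"fingers": 0.2, "slide": [0, 0, 6], "angular": [0, 0, 0]}])

```text
clock: 8.3
tcp_pos: [0.553, 0.286, -0.0102]
orientation: [-0.0, 0.005, 1.0, -0.0]
wrist_force: [-0.2, 0.7, 1.2]
finger_gap: 0.0681
grip_force: 0.0
```

Call:
jog_arm(moves=[{"fingers": 0.2, "slide": [0, 0, 2], "angular": [0, 0, 0]}, {"fingers": 0.2, "slide": [0, 0, 4], "angular": [0, 0, 0]}, {"fingers": 0.2, "slide": [0, 0, 4], "angular": [0, 0, 0]}])

```text
clock: 8.55
tcp_pos: [0.5532, 0.2861, -0.014]
orientation: [-0.0, 0.005, 1.0, -0.0]
wrist_force: [-0.5, -0.8, -0.4]
finger_gap: 0.0684
grip_force: 0.0
```

Call:
jog_arm(moves=[{"fingers": 0.2, "slide": [0, 0, 1], "angular": [0, 0, 0]}, {"fingers": 0.2, "slide": [0, 0, 2], "angular": [0, 0, 0]}, {"fingers": 0.2, "slide": [0, 0, 2], "angular": [0, 0, 0]}])

```text
clock: 8.8
tcp_pos: [0.5534, 0.2861, -0.0157]
orientation: [-0.0, 0.005, 1.0, -0.0]
wrist_force: [-0.1, 0.1, -0.3]
finger_gap: 0.0685
grip_force: 0.0
```

Call:
jog_arm(moves=[{"fingers": 0.2, "slide": [0, 0, 1], "angular": [0, 0, 0]}, {"fingers": 0.2, "slide": [0, 0, 2], "angular": [0, 0, 0]}, {"fingers": 0.2, "slide": [0, 0, 2], "angular": [0, 0, 0]}])

```text
clock: 9.05
tcp_pos: [0.5534, 0.2861, -0.0177]
orientation: [-0.0, 0.005, 1.0, -0.0]
wrist_force: [-0.0, -0.4, 0.1]
finger_gap: 0.0687
grip_force: 0.0
```

Call:
jog_arm(moves=[{"fingers": 0.2, "slide": [0, 0, 1], "angular": [0, 0, 0]}, {"fingers": 0.2, "slide": [0, 0, 1], "angular": [0, 0, 0]}])

```text
clock: 9.22
tcp_pos: [0.5534, 0.2862, -0.0187]
orientation: [-0.0, 0.005, 1.0, -0.0]
wrist_force: [-0.6, 0.7, 0.2]
finger_gap: 0.0683
grip_force: 0.0
```

Call:
jog_arm(moves=[{"fingers": 0.2, "slide": [0, 0, 1], "angular": [0, 0, 0]}, {"fingers": 0.2, "slide": [0, 0, 1], "angular": [0, 0, 0]}])

```text
clock: 9.38
tcp_pos: [0.5534, 0.2861, -0.0197]
orientation: [-0.0, 0.005, 1.0, -0.0]
wrist_force: [-0.9, 0.2, 0.3]
finger_gap: 0.0682
grip_force: 0.0
```

Call:
jog_arm(moves=[{"fingers": 0.2, "slide": [0, 0, 1], "angular": [0, 0, 0]}, {"fingers": 0.2, "slide": [0, 0, 1], "angular": [0, 0, 0]}])

```text
clock: 9.55
tcp_pos: [0.5534, 0.2862, -0.0207]
orientation: [-0.0, 0.005, 1.0, -0.0]
wrist_force: [0.3, 0.1, 0.3]
finger_gap: 0.0683
grip_force: 0.0
```

Call:
jog_arm(moves=[{"fingers": 0.2, "slide": [0, 0, 1], "angular": [0, 0, 0]}, {"fingers": 0.2, "slide": [0, 0, 1], "angular": [0, 0, 0]}])

```text
clock: 9.72
tcp_pos: [0.5534, 0.2861, -0.0217]
orientation: [-0.0, 0.005, 1.0, -0.0]
wrist_force: [-0.3, 0.8, 0.0]
finger_gap: 0.0686
grip_force: 0.0
```

Call:
jog_arm(moves=[{"fingers": 0.2, "slide": [0, 0, 1], "angular": [0, 0, 0]}, {"fingers": 0.2, "slide": [0, 0, 1], "angular": [0, 0, 0]}])

```text
clock: 9.88
tcp_pos: [0.5534, 0.2861, -0.0227]
orientation: [-0.0, 0.005, 1.0, -0.0]
wrist_force: [-0.7, 0.1, -0.8]
finger_gap: 0.0685
grip_force: 0.0
```

Call:
jog_arm(moves=[{"fingers": 0.2, "slide": [0, 0, 1], "angular": [0, 0, 0]}, {"fingers": 0.2, "slide": [0, 0, 1], "angular": [0, 0, 0]}])

```text
clock: 10.05
tcp_pos: [0.5534, 0.2861, -0.0237]
orientation: [-0.0, 0.005, 1.0, -0.0]
wrist_force: [-0.3, -0.6, -1.1]
finger_gap: 0.0684
grip_force: 0.0
```

```bash
python3 - <<'E'
from h import *
p=shot("wrist");save(p,"w4.png")
E
```

```text
(no output)
```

View pics/w4.png

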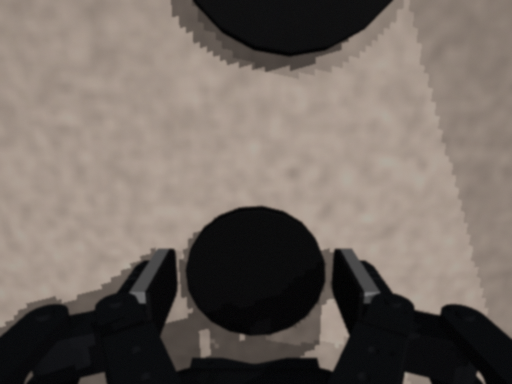

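Wrist view: the plate now spans 139 px at (256,270), so its top is at the same depth as the fingertips at (176,250). The tips are roughly level with the plate's top, so I'll step down to touch the bench.

Call:
jog_arm(moves=[{"fingers": 0.2, "slide": [0, 0, 1], "angular": [0, 0, 0]}, {"fingers": 0.2, "slide": [0, 0, 2], "angular": [0, 0, 0]}, {"fingers": 0.2, "slide": [0, 0, 2], "angular": [0, 0, 0]}])

```text
clock: 10.35
tcp_pos: [0.5536, 0.2862, -0.0252]
orientation: [0.0, 0.005, 1.0, 0.0]
wrist_force: [-0.5, -0.4, 2.8]
finger_gap: 0.0683
grip_force: 1.6
```

Call:
jog_arm(moves=[{"fingers": 0.2, "slide": [0, 0, 1], "angular": [0, 0, 0]}, {"fingers": 0.2, "slide": [0, 0, 1], "angular": [0, 0, 0]}])

```text
clock: 10.52
tcp_pos: [0.5536, 0.2862, -0.0252]
orientation: [0.0, 0.005, 1.0, 0.0]
wrist_force: [-2.8, -1.2, 9.8]
finger_gap: 0.0685
grip_force: 4.9
```

Call:
jog_arm(moves=[{"fingers": 0.2, "slide": [0, 0, 1], "angular": [0, 0, 0]}, {"fingers": 0.2, "slide": [0, 0, 1], "angular": [0, 0, 0]}])

```text
clock: 10.68
tcp_pos: [0.5537, 0.2862, -0.0252]
orientation: [0.001, 0.005, 1.0, 0.0]
wrist_force: [-5.1, -2.4, 15.5]
finger_gap: 0.0682
grip_force: 7.9
```

Call:
jog_arm(moves=[{"fingers": 0.2, "slide": [0, 0, 1], "angular": [0, 0, 0]}, {"fingers": 0.2, "slide": [0, 0, 1], "angular": [0, 0, 0]}])

```text
clock: 10.85
tcp_pos: [0.5537, 0.2863, -0.0253]
orientation: [0.001, 0.005, 1.0, 0.0]
wrist_force: [-8.0, -2.5, 22.0]
finger_gap: 0.0683
grip_force: 11.0
```

Contact is at TCP z = -0.0252, with about 6 N per mm of over-command. I'll raise to about 4 mm above the bench and close on the plate's upper rim.

Call:
jog_arm(moves=[{"fingers": 0.2, "slide": [0, 0, -9], "angular": [0, 0, 0]}, {"fingers": 0.2, "slide": [0, 0, -9], "angular": [0, 0, 0]}, {"fingers": 0.5, "slide": [0, 0, -9], "angular": [0, 0, 0]}, {"fingers": 0.5, "slide": [0, 0, -9], "angular": [0, 0, 0]}, {"fingers": 0.5, "slide": [0, 0, -9], "angular": [0, 0, 0]}, {"fingers": 0.5, "slide": [0, 0, -9], "angular": [0, 0, 0]}], squeeze=30)

```text
clock: 11.35
tcp_pos: [0.5542, 0.2865, -0.0189]
orientation: [0.001, 0.005, 1.0, 0.0]
wrist_force: [-0.9, -0.8, 8.0]
finger_gap: 0.058
grip_force: 30.2
```

Call:
jog_arm(moves=[{"fingers": 0.5, "slide": [0, 0, -5], "angular": [0, 0, 0]}, {"fingers": 0.5, "slide": [0, 0, -30], "angular": [0, 0, 0]}, {"fingers": 0.5, "slide": [0, 0, -70], "angular": [0, 0, 0]}, {"fingers": 0.5, "slide": [0, 0, -90], "angular": [0, 0, 0]}, {"fingers": 0.5, "slide": [0, 0, -90], "angular": [0, 0, 0]}])

```text
clock: 11.77
tcp_pos: [0.5568, 0.2874, 0.0754]
orientation: [0.004, 0.005, 1.0, 0.001]
wrist_force: [0.7, 0.5, 0.6]
finger_gap: 0.0576
grip_force: 32.4
```

```bash
python3 - <<'E'
from h import *
np.set_printoptions(precision=4,suppress=True)
p=shot("wrist");save(p,"w5.png")
t=shot("top")
# stand pose from the top view: outline of the top face
for n in("opening","column_foot","column_top"):
    for r in tip_of(n,p)[:2]: print("w",n,np.round(r["point"]),round(r["p"],2),to_plane(p,r["point"],.258 if n=="column_top" else .028))
g=cv2.cvtColor(t["color"],cv2.COLOR_RGB2HSV)
print([t["color"][r,c].tolist() for r,c in ((230,245),(180,245),(225,235),(180,270),(225,270))])
E
```

```text
[[109, 111, 112], [110, 113, 115], [109, 112, 112], [110, 112, 114], [114, 115, 117]]
```

View pics/w5.png

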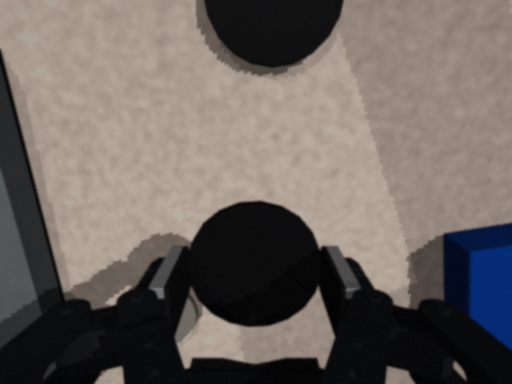

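Wrist view: the plate is held between the pads, centred at (255,263). Next I'll go where the wrist camera sees the opening beside the held plate.

Call:
jog_arm(moves=[{"fingers": 0.5, "slide": [-3, -20, -30], "angular": [0, 0, 0]}, {"fingers": 0.5, "slide": [-3, -50, -60], "angular": [0, 0, 0]}, {"fingers": 0.5, "slide": [-3, -85, -90], "angular": [0, 0, 0]}, {"fingers": 0.5, "slide": [-3, -115, -120], "angular": [0, 0, 0]}, {"fingers": 0.5, "slide": [-3, -130, -130], "angular": [0, 0, 0]}, {"fingers": 0.5, "slide": [-3, -130, -130], "angular": [0, 0, 0]}, {"fingers": 0.5, "slide": [-3, -130, -130], "angular": [0, 0, 0]}, {"fingers": 0.5, "slide": [-3, -130, -130], "angular": [0, 0, 0]}])

```text
clock: 12.68
tcp_pos: [0.5544, 0.1564, 0.1985]
orientation: [-0.002, 0.005, 1.0, -0.0]
wrist_force: [-0.9, 0.0, -0.6]
finger_gap: 0.0577
grip_force: 32.6
```

```bash
python3 - <<'E'
from h import *
np.set_printoptions(precision=4,suppress=True)
s=get_state();print(s["tcp_pos"],s["orientation"],s["finger_gap"])
p=shot("wrist");save(p,"w6.png")
for n in("opening","column_foot","column_top"):
    for r in tip_of(n,p)[:2]: print("w",n,np.round(r["point"]),round(r["p"],2),to_plane(p,r["point"],.258 if n=="column_top" else .028))
E
```

```text
[0.5544 0.1564 0.1985] [-0.0015  0.0048  1.     -0.0001] 0.057716987703874546
w opening [140. 198.] 0.65 [0.5785 0.0406 0.028 ]
w column_foot [152. 276.] 0.7 [0.6656 0.0441 0.028 ]
```

View pics/w6.png

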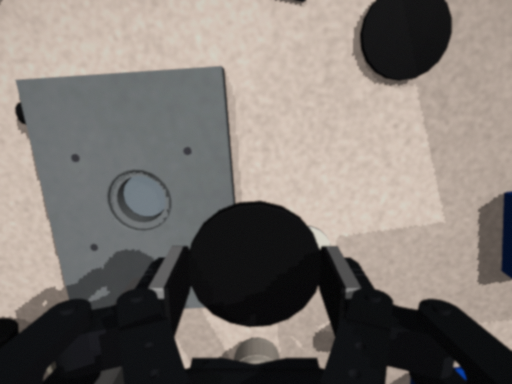

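Wrist view: the opening's rim is around (139,199), the base's front corners are at (18,80) and (222,67), and the held plate is at (255,263). I'll fit these numerically.

```bash
cat > fit.py <<'E'
from h import *
from scipy.optimize import minimize, differential_evolution
from scipy.ndimage import map_coordinates
def grad(p,blur=1.0):
    g=cv2.GaussianBlur(cv2.cvtColor(p["color"],cv2.COLOR_RGB2GRAY).astype(float),(0,0),blur)
    return g
def projN(p,X):
    c=(np.linalg.inv(p["W"])@np.c_[X,np.ones(len(X))].T)[:3];f=f_of(p);return p["cy"]+f*c[1]/c[2],p["cx"]+f*c[0]/c[2]
def circ(p,g,c,z,r,ang,dr=.0015):
    d=np.c_[np.cos(ang),np.sin(ang)]
    s=lambda rr:map_coordinates(g,projN(p,np.c_[np.array(c)[:2]+rr*d,np.full(len(ang),z)]),order=1)
    return np.mean(s(r+dr)-s(r-dr))   # outside brighter => positive
E
cat > m1.py <<'E'
from fit import *
np.set_printoptions(precision=4,suppress=True)
im=cv2.imread("pics/w6.png")[:,:,::-1]
s=get_state();p=shot("wrist");g=grad(p)
A=np.linspace(0,2*np.pi,180,endpoint=False)
# opening rim
b=differential_evolution(lambda q:-circ(p,g,q[:2],.028,.032,A),[(.56,.595),(.025,.058)],seed=0)
print("opening",b.x,b.fun)
for r in(.030,.031,.032,.033,.034):
    b2=minimize(lambda q:-circ(p,g,q,.028,r,A),b.x,method="Nelder-Mead");print(r,b2.x,b2.fun)
# front edge and right edge lines: subpixel strongest gradient
pts=[]
for c in range(40,210,5):
    col=g[55:95,c];d=np.diff(col);pts.append((c,55+np.argmin(d)+.5))
P=np.array([to_plane(p,q,.028)[:2] for q in pts]);v,x0=np.linalg.svd(P-np.median(P,0))[2][0],P.mean(0)
k=np.polyfit(P[:,1],P[:,0],1);print("front edge yaw deg",-np.degrees(np.arctan(k[0])),np.std(P[:,0]-np.polyval(k,P[:,1])))
# held plate: front arc in tool frame
q=dict(p);q["W"]=np.array(p["tool_from_camera"])
F=np.radians(np.linspace(-50,50,80))
f=lambda v:-circ(q,g,v[:2],v[2],.030,F)
b=differential_evolution(f,[(-.012,.012),(-.006,.006),(-.04,-.01)],seed=1);print("plate in tool",b.x,b.fun)
E
python3 m1.py
```

```text
opening [0.5805 0.0394] -22.01486027396272
0.03 [0.638  0.0304] -6.116953867891168
0.031 [0.5792 0.0384] -10.715367390676976
0.032 [0.5805 0.0394] -22.01598725037109
0.033 [0.5808 0.0396] -24.237740618432408
0.034 [0.5818 0.0394] -17.724354737689918
front edge yaw deg 3.0987571560874807 0.00024188227042229628
plate in tool [-0.0005 -0.     -0.0188] -148.0753552471649
```

```bash
python3 - <<'E'
from h import *
go([.588,.118,.12],183.1)
E
```

```text
slide [-34.  -38.8  79. ] turn [-0.01 -0.14 -3.55]
```

Call:
jog_arm(moves=[{"fingers": 0.5, "slide": [-15, -15, 25], "angular": [0, 0, -3.6]}, {"fingers": 0.5, "slide": [-34, -39, 55], "angular": [0, 0, -3.6]}, {"fingers": 0.5, "slide": [-34, -39, 79], "angular": [0, 0, -3.6]}, {"fingers": 0.5, "slide": [-34, -39, 79], "angular": [0, 0, -3.6]}, {"fingers": 0.5, "slide": [-34, -39, 79], "angular": [0, 0, -3.6]}, {"fingers": 0.5, "slide": [-34, -39, 79], "angular": [0, 0, -3.6]}])

```text
clock: 13.43
tcp_pos: [0.5889, 0.1177, 0.1224]
orientation: [0.0, -0.027, 1.0, 0.0]
wrist_force: [-1.1, -0.2, -0.2]
finger_gap: 0.0577
grip_force: 32.6
```

```bash
python3 - <<'E'
from fit import *
np.set_printoptions(precision=4,suppress=True)
s=get_state();print(s["tcp_pos"],s["wrist_force"]);p=shot("wrist");g=grad(p);save(p,"w7.png")
A=np.linspace(0,2*np.pi,180,endpoint=False)
for r in(.031,.0315,.032,.0325,.033):
    b=differential_evolution(lambda q:-circ(p,g,q[:2],.028,r,A),[(.57,.59),(.028,.05)],seed=0);print(r,b.x,b.fun,proj(p,[*b.x,.028]))
# edges of base top in the column direction: front edge
pts=[]
for c in range(20,200,5):
    d=np.diff(g[:120,c]);i=np.argmin(d);
    if d[i]<-8: pts.append((c,i+.5))
print(pts[:3],pts[-3:])
if pts:
    P=np.array([to_plane(p,q,.028)[:2] for q in pts]);k=np.polyfit(P[:,1],P[:,0],1)
    print("yaw",-np.degrees(np.arctan(k[0])),np.std(P[:,0]-np.polyval(k,P[:,1])))
print("yaw now",np.degrees(np.arctan2(*T_tool(s)[[1,0],0])))
E
```

```text
[0.5889 0.1177 0.1224] [-1.0542 -0.1828 -0.198 ]
0.031 [0.5797 0.0386] -15.111836951728227 [151.6717 177.6367]
0.0315 [0.5804 0.0393] -25.8329724087739 [152.5266 178.6189]
0.032 [0.5807 0.0394] -33.71144734575901 [152.7132 178.9122]
0.0325 [0.5807 0.0395] -36.24713501872568 [152.7825 178.9502]
0.033 [0.5809 0.0395] -33.369115977379515 [152.8557 179.1664]
[(70, np.float64(109.5)), (75, np.float64(111.5))] [(70, np.float64(109.5)), (75, np.float64(111.5))]
yaw -19.253814842457516 5.551115123125783e-17
yaw now -176.87769111007518
```

```bash
python3 - <<'E'
from h import *
go([.5802,.0395,.06],183.1)
E
```

```text
slide [ 13.7 -77.6  63.2] turn [0.01 0.12 0.03]
```

Call:
jog_arm(moves=[{"fingers": 0.5, "slide": [14, -25, 5], "angular": [0, 0, 0]}, {"fingers": 0.5, "slide": [14, -55, 25], "angular": [0, 0, 0]}, {"fingers": 0.5, "slide": [14, -78, 50], "angular": [0, 0, 0]}, {"fingers": 0.5, "slide": [14, -78, 63], "angular": [0, 0, 0]}, {"fingers": 0.5, "slide": [14, -78, 75], "angular": [0, 0, 0]}, {"fingers": 0.5, "slide": [14, -78, 90], "angular": [0, 0, 0]}, {"fingers": 0.5, "slide": [14, -78, 100], "angular": [0, 0, 0]}, {"fingers": 0.5, "slide": [14, -78, 108], "angular": [0, 0, 0]}, {"fingers": 0.5, "slide": [14, -78, 108], "angular": [0, 0, 0]}, {"fingers": 0.5, "slide": [14, -78, 108], "angular": [0, 0, 0]}])

```text
clock: 14.32
tcp_pos: [0.5793, 0.0386, 0.0141]
orientation: [0.0, -0.027, 1.0, -0.0]
wrist_force: [0.4, -0.4, -0.4]
finger_gap: 0.0576
grip_force: 32.6
```

```bash
python3 - <<'E'
from h import *
s=get_state();print(s["tcp_pos"],s["wrist_force"]);go([.5802,.0395,.010],183.1)
E
```

```text
[0.57934626 0.03859661 0.01405236] [ 0.3649955  -0.41653476 -0.42072546]
slide [-0.9  0.9  4.1] turn [-0.01  0.03  0.  ]
```

Underside should be about 33 mm up. I'll correct by 1 mm and lower into the opening.

Call:
jog_arm(moves=[{"fingers": 0.5, "slide": [-1, 1, 2], "angular": [0, 0, 0]}, {"fingers": 0.5, "slide": [-1, 1, 4], "angular": [0, 0, 0]}, {"fingers": 0.5, "slide": [-1, 1, 6], "angular": [0, 0, 0]}, {"fingers": 0.5, "slide": [-1, 1, 7], "angular": [0, 0, 0]}, {"fingers": 0.5, "slide": [-1, 1, 7], "angular": [0, 0, 0]}])

```text
clock: 14.73
tcp_pos: [0.5799, 0.0393, 0.0063]
orientation: [-0.0, -0.027, 1.0, -0.0]
wrist_force: [0.1, -0.2, -0.5]
finger_gap: 0.0575
grip_force: 32.6
```

Call:
jog_arm(moves=[{"fingers": 0.5, "slide": [0, 0, 1], "angular": [0, 0, 0]}, {"fingers": 0.5, "slide": [0, 0, 2], "angular": [0, 0, 0]}, {"fingers": 0.5, "slide": [0, 0, 2], "angular": [0, 0, 0]}])

```text
clock: 14.98
tcp_pos: [0.5802, 0.0392, 0.0056]
orientation: [0.0, -0.027, 1.0, -0.0]
wrist_force: [-3.4, 0.3, 7.9]
finger_gap: 0.0578
grip_force: 36.7
```

Contact came with the underside about 3.5 mm below the base's top, so the plate is in the opening and the tips rest on the base. Releasing.

Call:
jog_arm(moves=[{"fingers": 0.5, "slide": [0, 0, -1], "angular": [0, 0, 0]}, {"fingers": 0.15, "slide": [0, 0, -1], "angular": [0, 0, 0]}, {"fingers": 0.15, "slide": [0, 0, -1], "angular": [0, 0, 0]}, {"fingers": 0.15, "slide": [0, 0, -1], "angular": [0, 0, 0]}, {"fingers": 0.15, "slide": [0, 0, -10], "angular": [0, 0, 0]}, {"fingers": 0.15, "slide": [0, 0, -50], "angular": [0, 0, 0]}, {"fingers": 0.15, "slide": [0, 0, -80], "angular": [0, 0, 0]}, {"fingers": 0.15, "slide": [0, 0, -80], "angular": [0, 0, 0]}, {"fingers": 0.15, "slide": [0, 0, -80], "angular": [0, 0, 0]}])

```text
clock: 15.73
tcp_pos: [0.5822, 0.0391, 0.0874]
orientation: [0.003, -0.027, 1.0, -0.0]
wrist_force: [-0.4, 0.2, 0.0]
finger_gap: 0.0724
grip_force: 0.0
```

```bash
python3 - <<'E'
from fit import *
np.set_printoptions(precision=4,suppress=True)
s=get_state();print(s["tcp_pos"],s["wrist_force"],s["finger_gap"]);p=shot("wrist");g=grad(p);save(p,"w8.png")
A=np.linspace(0,2*np.pi,180,endpoint=False)
f=lambda z,r:differential_evolution(lambda q:-circ(p,g,q[:2],z,r,A),[(.57,.59),(.03,.05)],seed=0)
for z in(.024,.028,.032):
    b=f(z,.030);print(z,b.x,b.fun)
E
```

```text
[0.5822 0.0391 0.0874] [-0.3507  0.2375  0.0253] 0.07238047615081886
0.024 [0.5798 0.039 ] -46.40081879045393
0.028 [0.5793 0.0392] -54.73265990985252
0.032 [0.5785 0.0392] -63.6504834549291
```

View pics/w8.png

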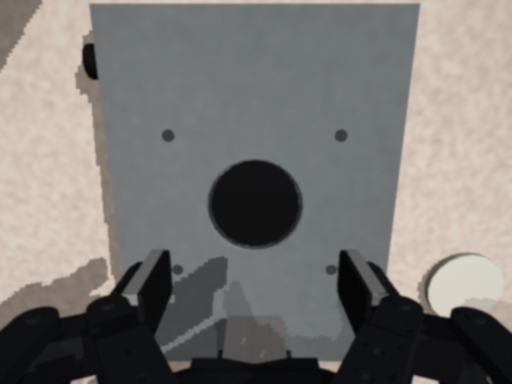

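Wrist view: the plate sits in the opening at (255,204) with an even thin ring around it, so it is seated. Now the square.

```bash
python3 - <<'E'
from h import *
go([.52,-.29,.24],172)
E
```

```text
slide [  77.9 -325.6 -154.4] turn [-1.000e-02  1.300e-01  1.106e+01]
```

Call:
jog_arm(moves=[{"fingers": 0.3, "slide": [10, -10, -40], "angular": [0, 0, 2]}, {"fingers": 0.3, "slide": [18, -40, -68], "angular": [0, 0, 5]}, {"fingers": 0.3, "slide": [25, -75, -90], "angular": [0, 0, 8]}, {"fingers": 0.3, "slide": [35, -110, -110], "angular": [0, 0, 11]}, {"fingers": 0.3, "slide": [45, -148, -120], "angular": [0, 0, 11]}, {"fingers": 0.3, "slide": [55, -187, -130], "angular": [0, 0, 11]}, {"fingers": 0.3, "slide": [65, -226, -140], "angular": [0, 0, 11]}, {"fingers": 0.3, "slide": [72, -264, -150], "angular": [0, 0, 11]}, {"fingers": 0.3, "slide": [78, -302, -154], "angular": [0, 0, 11]}, {"fingers": 0.3, "slide": [78, -326, -154], "angular": [0, 0, 11]}])

```text
clock: 16.62
tcp_pos: [0.5182, -0.294, 0.2383]
orientation: [-0.0, 0.071, 0.997, -0.0]
wrist_force: [0.5, -0.7, 0.3]
finger_gap: 0.0595
grip_force: 0.0
```

Call:
jog_arm(moves=[{"fingers": 0.3, "slide": [0, 0, 0], "angular": [0, 0, 0]}, {"fingers": 0.3, "slide": [0, 0, 0], "angular": [0, 0, 0]}, {"fingers": 0.3, "slide": [0, 0, 0], "angular": [0, 0, 0]}])

```text
clock: 16.87
tcp_pos: [0.5188, -0.2897, 0.2371]
orientation: [-0.001, 0.069, 0.998, 0.001]
wrist_force: [0.2, -0.9, -0.6]
finger_gap: 0.0598
grip_force: 0.0
```

```bash
python3 - <<'E'
from h import *
np.set_printoptions(precision=4,suppress=True)
s=get_state();print(s["tcp_pos"],s["finger_gap"]);p=shot("wrist");save(p,"w9.png")
for n,z in(("square",0),("square_heel",0),("square_tip",.15)):
    for r in tip_of(n,p)[:3]: print(n,np.round(r["point"],1),round(r["p"],2),to_plane(p,r["point"],z))
for r in look_for("square",p): print(r)
im=cv2.resize(p["color"],(768,576),interpolation=cv2.INTER_CUBIC)[:,:,::-1];cv2.imwrite("pics/w9b.png",im)
E
```

```text
[ 0.5188 -0.2897  0.2371] 0.05978932997141588
square [245.1 170.3] 0.85 [ 0.5273 -0.3016  0.    ]
square [152.  232.1] 0.85 [ 0.5889 -0.4281  0.    ]
square_heel [203.7 262.5] 0.64 [ 0.639  -0.3717  0.    ]
square_heel [242.7 226.5] 0.61 [ 0.5972 -0.3149  0.    ]
square_tip [179.6 340.6] 0.68 [ 0.6367 -0.3709  0.15  ]
square_tip [236.4 289.5] 0.65 [ 0.5944 -0.315   0.15  ]
{'point': [243.2, 195.8], 'p': 0.9}
{'point': [164.8, 243.1], 'p': 0.87}
```

View pics/w9b.png

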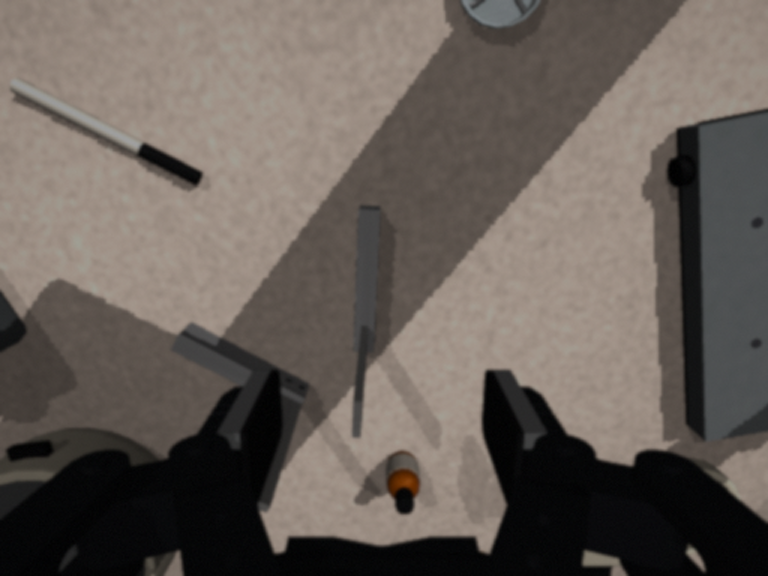

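Wrist view (x1.5): our square's stock runs from (369,206) to (366,345), and its blade tip is at (357,435). The other square is at lower left (240,370) and the oil bottle at (404,490), clear of the fingers. Measured origin is (0.527,-0.302) and heel (0.597,-0.315); the 71 mm between them matches the stated 70, and the yaw is -10.8°.

```bash
python3 - <<'E'
from h import *
go([.524,-.301,.03],169.2)
E
```

```text
slide [ -5.9 -11.2 208.5] turn [ 0.01 -0.01  2.96]
```

Call:
jog_arm(moves=[{"fingers": 0.3, "slide": [-6, -11, 20], "angular": [0, 0, 3]}, {"fingers": 0.3, "slide": [-6, -11, 60], "angular": [0, 0, 3]}, {"fingers": 0.3, "slide": [-6, -11, 100], "angular": [0, 0, 3]}, {"fingers": 0.3, "slide": [-6, -11, 140], "angular": [0, 0, 3]}, {"fingers": 0.3, "slide": [-6, -11, 175], "angular": [0, 0, 3]}, {"fingers": 0.3, "slide": [-6, -11, 200], "angular": [0, 0, 3]}, {"fingers": 0.3, "slide": [-6, -11, 208], "angular": [0, 0, 3]}, {"fingers": 0.3, "slide": [-6, -11, 208], "angular": [0, 0, 3]}])

```text
clock: 17.78
tcp_pos: [0.5225, -0.3002, 0.0283]
orientation: [-0.002, 0.095, 0.995, 0.001]
wrist_force: [-0.0, -0.2, 1.2]
finger_gap: 0.0601
grip_force: 0.0
```

```bash
python3 - <<'E'
from h import *
np.set_printoptions(precision=4,suppress=True)
s=get_state();print(s["tcp_pos"],s["finger_gap"],s["wrist_force"]);p=shot("wrist")
for n,z in(("square",0),("square_heel",0),("square_tip",.15)):
    for r in tip_of(n,p)[:2]: print(n,np.round(r["point"],1),round(r["p"],2),to_plane(p,r["point"],z))
g=cv2.GaussianBlur(cv2.cvtColor(p["color"],cv2.COLOR_RGB2GRAY),(0,0),1)
for r in range(120,250,15): print(r,g[r,200:320:5])
E
```

```text
[ 0.5225 -0.3002  0.0283] 0.060078086040849014 [-0.0171 -0.1991  1.1982]
square [254.3 232.9] 0.86 [ 0.527  -0.3013  0.    ]
square_heel [254.2 334.6] 0.98 [ 0.5968 -0.3147  0.    ]
120 [163 159 159 159 159 159 156 120  96  99  97  99 100  98  90  86  88  88
  93  94  93  91  91  95]
135 [159 157 160 163 159 107  94  95  94  91  93  94  94  92  94  95  93  95
  95  91  92  92  93  92]
150 [160 161 158 102  98  98  96  93  90  91  91  93  94  90  89  93  93  92
  93  93  91  92  92  95]
165 [159 119  91  92  96  96  96  97  96  93  98 101  98  93  91  91  95  99
  94  92  93  95  96  95]
180 [95 97 96 92 93 95 96 95 74 74 74 74 73 74 69 78 96 96 95 96 94 93 95 96]
195 [ 99  96  95  97 100  99  96  93  77  77  77  76  78  78  69  73  71  74
  90  92  95  94  94  98]
210 [ 93  95  98 101  98  97  97  94  78  78  78  77  78  78  73  73  72  72
  93  98  95  92  96 100]
225 [ 95  97  95  94  96  99 100  96  77  79  77  77  78  79  73  72  74  72
  93  97  95  95  98  99]
240 [95 95 96 98 99 94 94 96 77 80 77 76 78 78 71 72 71 74 95 98 93 94 96 99]
```

Call:
jog_arm(moves=[{"fingers": 0.3, "slide": [-1, -1, 20], "angular": [0, 0, 0]}, {"fingers": 0.3, "slide": [-1, -1, 35], "angular": [0, 0, 0]}, {"fingers": 0.3, "slide": [-1, -1, 40], "angular": [0, 0, 0]}, {"fingers": 0.3, "slide": [-1, -1, 40], "angular": [0, 0, 0]}, {"fingers": 0.9, "slide": [-1, -1, 40], "angular": [0, 0, 0]}, {"fingers": 0.9, "slide": [-1, -1, 40], "angular": [0, 0, 0]}, {"fingers": 0.9, "slide": [-1, -1, 40], "angular": [0, 0, 0]}, {"fingers": 0.9, "slide": [-1, -1, 40], "angular": [0, 0, 0]}, {"fingers": 0.9, "slide": [-1, -1, 40], "angular": [0, 0, 0]}, {"fingers": 0.9, "slide": [-1, -1, 40], "angular": [0, 0, 0]}], squeeze=80)

```text
clock: 18.82
tcp_pos: [0.5257, -0.3038, -0.008]
orientation: [0.001, 0.095, 0.995, -0.001]
wrist_force: [0.1, 0.7, 5.2]
finger_gap: 0.0137
grip_force: 80.1
```

Call:
jog_arm(moves=[{"fingers": 0.9, "slide": [0, 0, 0], "angular": [0, 0, 0]}, {"fingers": 0.9, "slide": [0, 0, 0], "angular": [0, 0, 0]}])

```text
clock: 18.98
tcp_pos: [0.5257, -0.3038, -0.008]
orientation: [0.001, 0.095, 0.995, -0.001]
wrist_force: [0.1, 0.7, 5.9]
finger_gap: 0.0144
grip_force: 80.1
```

Gripped at 80 N, with the underside 8 mm behind the reported TCP. Lifting straight up and carrying it towards the stand.

Call:
jog_arm(moves=[{"fingers": 0.9, "slide": [0, 0, -10], "angular": [0, 0, 0]}, {"fingers": 0.9, "slide": [0, 0, -30], "angular": [0, 0, 0]}, {"fingers": 0.9, "slide": [0, 0, -60], "angular": [0, 0, 0]}, {"fingers": 0.9, "slide": [0, 0, -80], "angular": [0, 0, 0]}, {"fingers": 0.9, "slide": [0, 0, -85], "angular": [0, 0, 0]}, {"fingers": 0.9, "slide": [0, 0, -85], "angular": [0, 0, 0]}])

```text
clock: 19.48
tcp_pos: [0.5258, -0.3042, 0.0774]
orientation: [0.001, 0.095, 0.995, -0.001]
wrist_force: [0.2, 0.3, -2.5]
finger_gap: 0.0144
grip_force: 78.9
```

```bash
python3 - <<'E'
from h import *
np.set_printoptions(precision=4,suppress=True)
s=get_state();print(s["tcp_pos"],s["finger_gap"],s["wrist_force"],s["ft_torque"]);go([.535,.037,.08],183.1)
p=shot("wrist");save(p,"w10.png");W=np.array(p["tool_from_camera"]);q=dict(p);q["W"]=W
for n,z in(("square",-.008),("square_heel",-.008),("square_tip",-.158)):
    for r in tip_of(n,p)[:2]: print(n,np.round(r["point"],1),round(r["p"],2),to_plane(q,r["point"],z))
E
```

```text
[ 0.5258 -0.3042  0.0774] 0.014446987014402972 [ 0.2141  0.2899 -2.517 ] [-0.0275  0.0647 -0.104 ]
slide [ 55.7 336.7  -3.3] turn [ -0.12   0.17 -14.04]
square [119.7 302.5] 0.82 [-0.0282 -0.069  -0.008 ]
square [255.9 255.3] 0.65 [-0.0017  0.0006 -0.008 ]
```

Call:
jog_arm(moves=[{"fingers": 0.9, "slide": [6, 20, -3], "angular": [0, 0, 0]}, {"fingers": 0.9, "slide": [12, 55, -3], "angular": [0, 0, -2]}, {"fingers": 0.9, "slide": [18, 93, -3], "angular": [0, 0, -4]}, {"fingers": 0.9, "slide": [24, 131, -3], "angular": [0, 0, -6]}, {"fingers": 0.9, "slide": [30, 169, -3], "angular": [0, 0, -8]}, {"fingers": 0.9, "slide": [36, 207, -3], "angular": [0, 0, -10]}, {"fingers": 0.9, "slide": [42, 245, -3], "angular": [0, 0, -12]}, {"fingers": 0.9, "slide": [48, 283, -3], "angular": [0, 0, -14]}, {"fingers": 0.9, "slide": [54, 315, -3], "angular": [0, 0, -14]}, {"fingers": 0.9, "slide": [56, 337, -3], "angular": [0, 0, -14]}])

```text
clock: 20.52
tcp_pos: [0.5316, 0.0414, 0.0769]
orientation: [-0.002, -0.028, 1.0, 0.001]
wrist_force: [0.8, -0.2, -3.5]
finger_gap: 0.014
grip_force: 79.0
```

Call:
jog_arm(moves=[{"fingers": 0.9, "slide": [0, 0, 0], "angular": [0, 0, 0]}, {"fingers": 0.9, "slide": [0, 0, 0], "angular": [0, 0, 0]}, {"fingers": 0.9, "slide": [0, 0, 0], "angular": [0, 0, 0]}])

```text
clock: 20.77
tcp_pos: [0.5329, 0.038, 0.0774]
orientation: [-0.001, -0.027, 1.0, -0.0]
wrist_force: [0.1, 0.8, -2.8]
finger_gap: 0.0141
grip_force: 79.1
```

```bash
python3 - <<'E'
from h import *
np.set_printoptions(precision=4,suppress=True)
s=get_state();print(s["tcp_pos"],s["wrist_force"],s["ft_torque"]);go([.555,.0381,.045],183.1)
p=shot("scene");save(p,"s2.png")
for n in("square_heel","square_tip","column_top","column_foot"):
    for r in tip_of(n,p)[:4]: print(n,np.round(r["point"],1),round(r["p"],2))
u=np.array([np.cos(np.radians(3.1)),np.sin(np.radians(3.1))]);t=s["tcp_pos"]
print("expected heel",proj(p,[*(t[:2]+.0708*u),t[2]+.008]),"tip",proj(p,[*(t[:2]+.0708*u),t[2]+.158]))
for a in(0,.03,.045,.06): print(a,"coltop",proj(p,[*(np.array([.6656,.0441])-.23*np.sin(a)*u),.028+.23*np.cos(a)]))
E
```

```text
[0.5329 0.038  0.0774] [ 0.1402  0.8492 -2.8277] [-0.0169  0.1091 -0.0454]
slide [-22.1  -1.1  32.4] turn [-0.01 -0.12 -0.02]
square_heel [147.4 282.4] 0.85
square_heel [270.5 220.3] 0.8
square_tip [269.  178.3] 0.84
square_tip [135.9 248.2] 0.67
column_top [276.3 186. ] 0.91
column_foot [278.5 241.9] 0.81
column_foot [270.6 222.7] 0.67
expected heel [267.3545 218.259 ] tip [268.1091 180.7958]
0 coltop [278.3331 185.5255]
0.03 coltop [277.1276 184.3036]
0.045 coltop [276.5287 183.7194]
0.06 coltop [275.9326 183.153 ]
```

Call:
jog_arm(moves=[{"fingers": 0.9, "slide": [-12, 0, 15], "angular": [0, 0, 0]}, {"fingers": 0.9, "slide": [-22, -1, 32], "angular": [0, 0, 0]}, {"fingers": 0.9, "slide": [-22, -1, 42], "angular": [0, 0, 0]}, {"fingers": 0.9, "slide": [-22, -1, 48], "angular": [0, 0, 0]}, {"fingers": 0.9, "slide": [-22, -1, 50], "angular": [0, 0, 0]}, {"fingers": 0.9, "slide": [-22, -1, 50], "angular": [0, 0, 0]}])

```text
clock: 21.52
tcp_pos: [0.5546, 0.0381, 0.028]
orientation: [-0.001, -0.027, 1.0, 0.0]
wrist_force: [0.5, 0.3, -2.5]
finger_gap: 0.014
grip_force: 78.9
```

Call:
jog_arm(moves=[{"fingers": 0.9, "slide": [0, 0, 2], "angular": [0, 0, 0]}, {"fingers": 0.9, "slide": [0, 0, 4], "angular": [0, 0, 0]}, {"fingers": 0.9, "slide": [0, 0, 5], "angular": [0, 0, 0]}, {"fingers": 0.9, "slide": [0, 0, 5], "angular": [0, 0, 0]}])

```text
clock: 21.85
tcp_pos: [0.5558, 0.0384, 0.0237]
orientation: [0.0, -0.027, 1.0, -0.0]
wrist_force: [0.2, 0.5, -2.4]
finger_gap: 0.0143
grip_force: 78.9
```

Call:
jog_arm(moves=[{"fingers": 0.9, "slide": [0, 0, 1], "angular": [0, 0, 0]}, {"fingers": 0.9, "slide": [0, 0, 2], "angular": [0, 0, 0]}, {"fingers": 0.9, "slide": [0, 0, 2], "angular": [0, 0, 0]}])

```text
clock: 22.1
tcp_pos: [0.5557, 0.0384, 0.0214]
orientation: [-0.0, -0.027, 1.0, -0.0]
wrist_force: [-0.1, 0.3, -2.6]
finger_gap: 0.0142
grip_force: 78.9
```

```bash
python3 - <<'E'
from h import *
np.set_printoptions(precision=4,suppress=True)
s=get_state();print(s["tcp_pos"],s["orientation"],s["wrist_force"],s["ft_torque"])
E
```

```text
[0.5557 0.0384 0.0214] [-0.     -0.0268  0.9996 -0.    ] [-0.1012  0.3282 -2.6099] [-0.009   0.1048  0.1012]
```

Call:
jog_arm(moves=[{"fingers": 0.9, "slide": [-10, 0, 0], "angular": [0, 0, 0]}, {"fingers": 0.9, "slide": [-20, 0, 0], "angular": [0, 0, 0]}, {"fingers": 0.9, "slide": [-26, 0, 0], "angular": [0, 0, 0]}, {"fingers": 0.9, "slide": [-26, 0, 0], "angular": [0, 0, 0]}, {"fingers": 0.9, "slide": [-26, 0, 1], "angular": [0, 0, 0]}, {"fingers": 0.9, "slide": [-26, 0, 2], "angular": [0, 0, 0]}, {"fingers": 0.9, "slide": [-26, 0, 2], "angular": [0, 0, 0]}])

```text
clock: 22.68
tcp_pos: [0.5815, 0.0398, 0.02]
orientation: [0.0, -0.027, 1.0, -0.0]
wrist_force: [-0.9, 0.2, 1.3]
finger_gap: 0.014
grip_force: 79.6
```

Call:
jog_arm(moves=[{"fingers": 0.9, "slide": [0, 0, 1], "angular": [0, 0, 0]}, {"fingers": 0.9, "slide": [0, 0, 1], "angular": [0, 0, 0]}, {"fingers": 0.9, "slide": [0, 0, 1], "angular": [0, 0, 0]}])

```text
clock: 22.93
tcp_pos: [0.5815, 0.0397, 0.02]
orientation: [0.0, -0.027, 1.0, -0.0]
wrist_force: [-3.6, 0.4, 8.4]
finger_gap: 0.014
grip_force: 80.7
```

```bash
python3 - <<'E'
from h import *
np.set_printoptions(precision=4,suppress=True)
s=get_state();print(s["tcp_pos"],s["orientation"],s["wrist_force"],s["ft_torque"])
d=(.6656-s["tcp_pos"][0],.0441-s["tcp_pos"][1]);a=np.radians(3.1)
print("along",d[0]*np.cos(a)+d[1]*np.sin(a),"across",-d[0]*np.sin(a)+d[1]*np.cos(a))
E
```

```text
[0.5815 0.0397 0.02  ] [ 0.0005 -0.0268  0.9996 -0.0001] [-3.5723  0.4446  8.4297] [ 0.0373  0.6754 -0.0443]
along 0.08418602573587729 across -0.00020048510095598167
```

The square stands on the base at the expected height, heel 13 mm from the foot and within 0.2 mm of the column's centre line. Pushing it forwards.

Call:
jog_arm(moves=[{"fingers": 0.9, "slide": [-2, 0, 0], "angular": [0, 0, 0]}, {"fingers": 0.9, "slide": [-4, 0, 0], "angular": [0, 0, 0]}, {"fingers": 0.9, "slide": [-6, 0, 0], "angular": [0, 0, 0]}, {"fingers": 0.9, "slide": [-8, 0, 0], "angular": [0, 0, 0]}, {"fingers": 0.9, "slide": [-9, 0, 0], "angular": [0, 0, 0]}, {"fingers": 0.9, "slide": [-10, 0, 0], "angular": [0, 0, 0]}, {"fingers": 0.9, "slide": [-10, 0, 0], "angular": [0, 0, 0]}])

```text
clock: 23.52
tcp_pos: [0.5887, 0.0401, 0.02]
orientation: [-0.002, -0.027, 1.0, -0.0]
wrist_force: [-10.6, -0.7, 13.6]
finger_gap: 0.0141
grip_force: 81.5
```

Call:
jog_arm(moves=[{"fingers": 0.9, "slide": [-1, 0, 0], "angular": [0, 0, 0]}, {"fingers": 0.9, "slide": [-2, 0, 0], "angular": [0, 0, 0]}, {"fingers": 0.9, "slide": [-2, 0, 0], "angular": [0, 0, 0]}])

```text
clock: 23.77
tcp_pos: [0.591, 0.0403, 0.02]
orientation: [-0.002, -0.027, 1.0, -0.0]
wrist_force: [-10.3, -0.6, 14.6]
finger_gap: 0.0142
grip_force: 81.3
```

```bash
cat > st.py <<'E'
from h import *
np.set_printoptions(precision=4,suppress=True)
s=get_state();print(s["tcp_pos"],s["orientation"],s["wrist_force"],s["ft_torque"])
d=(.6656-s["tcp_pos"][0],.0441-s["tcp_pos"][1]);a=np.radians(3.1)
print("along",d[0]*np.cos(a)+d[1]*np.sin(a),"across",-d[0]*np.sin(a)+d[1]*np.cos(a));go(s["tcp_pos"],183.1)
E
python3 st.py
```

```text
[0.591  0.0403 0.02  ] [-0.0017 -0.0267  0.9996 -0.0003] [-10.2893  -0.5827  14.6249] [-0.1645  1.7633 -0.0106]
along 0.0747201068083516 across -0.00025271206084297214
slide [0. 0. 0.] turn [-0.03 -0.2  -0.04]
```

Call:
jog_arm(moves=[{"fingers": 0.9, "slide": [-1, 0, 0], "angular": [0, 0, 0]}, {"fingers": 0.9, "slide": [-2, 0, 0], "angular": [0, 0, 0]}, {"fingers": 0.9, "slide": [-3, 0, 0], "angular": [0, 0, 0]}, {"fingers": 0.9, "slide": [-3, 0, 0], "angular": [0, 0, 0]}])

```text
clock: 24.1
tcp_pos: [0.594, 0.0405, 0.02]
orientation: [-0.002, -0.027, 1.0, -0.0]
wrist_force: [-10.8, 0.1, 13.9]
finger_gap: 0.0143
grip_force: 81.3
```

Call:
jog_arm(moves=[{"fingers": 0.9, "slide": [-1, 0, 0], "angular": [0, 0, 0]}, {"fingers": 0.9, "slide": [-1.5, 0, 0], "angular": [0, 0, 0]}, {"fingers": 0.9, "slide": [-1.5, 0, 0], "angular": [0, 0, 0]}])

```text
clock: 24.35
tcp_pos: [0.5945, 0.0405, 0.02]
orientation: [-0.003, -0.027, 1.0, -0.0]
wrist_force: [-12.3, -1.1, 15.4]
finger_gap: 0.0142
grip_force: 81.7
```

```bash
python3 st.py
```

```text
[0.5945 0.0405 0.02  ] [-0.0026 -0.0267  0.9996 -0.0003] [-12.2611  -1.0648  15.4033] [-0.1626  2.2897  0.0389]
along 0.07120902836327522 across -0.00025915215496067874
slide [0. 0. 0.] turn [-0.03 -0.3  -0.04]
```

The heel has reached the foot (71 mm from TCP to face). The hand has deflected 0.3-0.4° forwards under load compared with when it gripped the square flat, so I'll counter-tilt while keeping the push.

Call:
jog_arm(moves=[{"fingers": 0.9, "slide": [0, 0, 0], "angular": [0, -0.2, 0]}, {"fingers": 0.9, "slide": [-0.5, 0, 0], "angular": [0, -0.4, 0]}, {"fingers": 0.9, "slide": [-1, 0, 0], "angular": [0, -0.4, 0]}, {"fingers": 0.9, "slide": [-1, 0, 0], "angular": [0, -0.4, 0]}])

```text
clock: 24.68
tcp_pos: [0.5946, 0.0405, 0.02]
orientation: [0.0, -0.027, 1.0, -0.0]
wrist_force: [-13.8, -0.2, 18.3]
finger_gap: 0.0142
grip_force: 82.0
```

```bash
python3 st.py; python3 - <<'E'
from h import *
u=np.array([np.cos(np.radians(3.1)),np.sin(np.radians(3.1))]);F=np.array([.6656,.0441])
for c in("scene","top"):
    p=shot(c);save(p,c+"3.png")
    for n in("column_top","square_tip","square_heel"):
        for r in tip_of(n,p)[:2]: print(c,n,np.round(r["point"],1),round(r["p"],2))
    for a in(-.02,0,.02,.045): print(a,"coltop",proj(p,[*(F-.23*np.sin(a)*u),.028+.23*np.cos(a)]))
    print("tip exp",proj(p,[*F,.178]))
E
```

```text
[0.5946 0.0405 0.02  ] [ 0.0003 -0.0267  0.9996 -0.0003] [-13.7731  -0.1762  18.2632] [-0.2226  2.8338 -0.0003]
along 0.0710511159389869 across -0.0002638960526060623
slide [0. 0. 0.] turn [-0.03  0.03 -0.04]
scene column_top [276.2 187.8] 0.82
scene square_tip [136.5 249.3] 0.66
scene square_heel [148.2 285.1] 0.92
scene square_heel [277.  243.5] 0.45
-0.02 coltop [279.14191931 186.37941209]
0 coltop [278.33305697 185.52548362]
0.02 coltop [277.52828575 184.70300775]
0.045 coltop [276.52869867 183.71937838]
tip exp [277.42980296 207.17156642]
top column_top [248.  168.8] 0.6
top square_tip [381.8 182. ] 0.74
top square_heel [372.4 187.6] 0.7
-0.02 coltop [249.83117291 167.71588114]
0 coltop [249.93350627 169.27355967]
0.02 coltop [250.03705307 170.83832787]
0.045 coltop [250.16809418 172.80274711]
tip exp [250.85157295 173.99363321]
```

```bash
python3 - <<'E'
from h import *
np.set_printoptions(precision=2,suppress=True)
g=lambda n:cv2.imread("pics/"+n,0).astype(np.float32)
a,b=g("top0.png"),g("top3.png")
for (r0,r1,c0,c1) in((163,174,243,262),(164,172,245,257)):
    t=a[r0:r1,c0:c1];t=cv2.resize(t,None,fx=8,fy=8,interpolation=cv2.INTER_CUBIC)
    w=cv2.resize(b[r0-7:r1+7,c0-4:c1+4],None,fx=8,fy=8,interpolation=cv2.INTER_CUBIC)
    m=cv2.minMaxLoc(cv2.matchTemplate(w,t,cv2.TM_CCOEFF_NORMED));print("shift col,row px",m[3][0]/8-4,m[3][1]/8-7,m[1])
for im in(a,b):
    for c in(247,250,253): print(c,im[158:186,c].astype(int))
E
```

```text
shift col,row px -0.625 -3.875 0.7575251460075378
shift col,row px 0.875 -0.75 0.5347724556922913
247 [143 146 147 147 125  49  26  29  30  31  32  31  32  33  32  53  72  71
  72  71  71  75  79  84  91  92  93  93]
250 [145 147 145 128  76  36  32  28  30  32  33  30  31  32  29  49  72  73
  72  72  72  71  74  74  85  94  93  94]
253 [143 145 142 127  72  31  29  30  32  32  32  31  32  33  35  52  72  72
  72  72  71  74  74  81  91  95  93  94]
247 [151 131  50  25  26  33  46  61  72  80  89  96 100 107 111 116 122 125
 127 131 135 136 118  81  83 101 117 118]
250 [139  92  38  26  26  29  45  62  71  80  88  96 100 106 112 114 121 124
 127 129 134 139 129 100  83  98 118 118]
253 [143  80  29  23  29  32  43  61  68  78  87  92  99 105 110 115 120 123
 126 130 134 137 129 101  79  93 117 119]
```

The column top has moved back about 0.036 rad, but friction may be what stopped the square. I'll ease the down force and push further to see whether it still advances.

Call:
jog_arm(moves=[{"fingers": 0.9, "slide": [-0.5, 0, -0.5], "angular": [0, 0, 0]}, {"fingers": 0.9, "slide": [-1, 0, -1], "angular": [0, 0, 0]}, {"fingers": 0.9, "slide": [-1.5, 0, -1], "angular": [0, -0.1, 0]}, {"fingers": 0.9, "slide": [-2, 0, -1], "angular": [0, -0.1, 0]}, {"fingers": 0.9, "slide": [-2, 0, -1], "angular": [0, -0.1, 0]}])

```text
clock: 25.5
tcp_pos: [0.5946, 0.0405, 0.02]
orientation: [-0.001, -0.027, 1.0, -0.0]
wrist_force: [-17.4, -1.8, 16.1]
finger_gap: 0.0143
grip_force: 81.7
```

```bash
python3 st.py
```

```text
[0.5946 0.0405 0.02  ] [-0.0008 -0.0266  0.9996 -0.0003] [-17.3611  -1.7995  16.072 ] [-0.334   3.2605  0.0228]
along 0.07106389315425661 across -0.000255148608888491
slide [0. 0. 0.] turn [-0.04 -0.1  -0.05]
```

Call:
jog_arm(moves=[{"fingers": 0.9, "slide": [-1, 0, 0], "angular": [0, -0.1, 0]}, {"fingers": 0.9, "slide": [-1, 0, 0], "angular": [0, -0.1, 0]}, {"fingers": 0.9, "slide": [-1, 0, 0], "angular": [0, -0.1, 0]}])

```text
clock: 25.75
tcp_pos: [0.5946, 0.0405, 0.02]
orientation: [-0.001, -0.027, 1.0, -0.0]
wrist_force: [-19.8, -2.3, 18.2]
finger_gap: 0.0142
grip_force: 82.1
```

```bash
python3 st.py; python3 - <<'E'
from h import *
p=shot("top");save(p,"top4.png");print(p["cx"],p["cy"])
b=cv2.cvtColor(p["color"],cv2.COLOR_RGB2GRAY)
for c in(247,250,253): print(c,b[156:166,c].astype(int))
E
```

```text
[0.5946 0.0405 0.02  ] [-0.0008 -0.0266  0.9996 -0.0004] [-19.7674  -2.3155  18.2408] [-0.472   3.7323 -0.0053]
along 0.07104861139397697 across -0.0002474677850839873
slide [0. 0. 0.] turn [-0.04 -0.09 -0.05]
261.0092269117409 201.17194181478618
247 [151 151 152 130  49  24  30  41  56  67]
250 [158 153 139  94  36  25  24  37  53  65]
253 [167 162 144  80  29  23  24  36  51  63]
```

The square no longer advances while the push grows to 20 N. The heel is solidly against the foot (71 mm), the stock is flat on the base, the hand is within 0.1° of upright and the blade is on the centre line. Handing in while holding.

```bash
python3 -c "
from workcell import *
print(hand_in())"
```

```text
the job is handed in; nothing more can be done
None
```

I handed the job in at about 26 s of the 72 s allowed: the plate is seated in the opening, and the arm is still holding the square pressed into the corner. Its stock is flat on the base and its heel hard against the column's foot. That should put the column upright, but the cameras were too coarse to measure the lean or the blade's contact directly.

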